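# Index the check plate to the third stop and hold it

### The arm

A 6-joint arm with a two-finger parallel gripper is mounted at the origin on the work surface. World frame = base frame: x ahead of the robot, y to its left, z up, the work surface at z = 0. Lengths are in m, angles in rad, forces in N, time in s.
With the tool pointing down it reaches from about 0.25 to 0.725 m from the base axis. Payload 9.7 kg.
Tool frame: the origin (TCP) lies between the finger pads, 19 mm behind the fingertips; this is the grasp point; z points along the fingers, y is the line along which they close (so a half turn about z gives the same grasp; the last joint's range is limited). The gripper opens to 85 mm and grips with 20 to 120 N. Pads are 22 mm wide; open, the fingers measure 114 mm over their backs; the gripper's body (76 mm by 85 mm) begins 54 mm behind the grasp point. The pads swing forward as they close: fully open they stand 13 mm farther back than shut.
Start: joints at [1.155, 0.087, 0.176, 1.66, 0, 1.571], TCP at [0.222, 0.503, 0.25] pointing down, gripper open.
Joint ranges: [-3.13, 3.13], [-0.85, 1.81], [-1.15, 1.24], [-2.2, 2.28], [-1.44, 1.52], [-3.14, 3.14]. Speed limits (rad/s): [2.22, 2.22, 2.57, 3.14, 3.14, 3.14].

### API

Orientations are given as [roll, pitch, yaw] about the fixed x, y, z axes, in that order (R = Rz(yaw) Ry(pitch) Rx(roll)).
In Python, from cell import telemetry, snapshot, calibration, robot gives the robot as it stands. The module is installed in compiled form; this text tells all that it offers.
- The arm moves only by the shell command python3 -m creep 'ROWS' [OPENING] [FORCE]. ROWS is text: rows parted by semicolons, each of 6 numbers parted by spaces: the shift along the tool's x, y, z in cm, then the turn, a rotation vector about the tool's x, y, z in rad. In form: tx ty tz rx ry rz; .... A call has exactly 5 rows; each row shifts and turns the commanded pose from where the row before left it, along the tool's axes as they then stand; what a row does not reach is not made up. A row lasts 1/12 s, in which the tool goes at most 41.7 mm and 7.16 degrees, less where a joint would pass 70% of its speed; a pose out of reach is approached as far as the arm can. A call is refused whole if a number of a shift passes 4.17 or a number of a turn 0.125, either way. A call with a gripper value outside its range is refused whole. OPENING is the opening, from 0 (shut) to 1 (fully open), set as the call begins (- or left out, the last holds). The fingers move at their own pace and stop on an object; FORCE is the grip in N (left out, the last holds). Time passes only in rows, so rows that do not move let the fingers close, or fill a call up. It gives the time, the measured TCP pose, the force, the opening and the grip force at its end, in the units of the state.
- telemetry.get_obs(): the state, without advancing time (a new reading comes with each control period).
- snapshot(name): name is "side" or "top" or "wrist"; returns the picture (420x560x3 uint8, blue, green, red); there is no depth.
- calibration(name): a dict with "camera_matrix" (3x3 intrinsics, pixels), "rvec" (rotation vector, rad) and "tvec" (3), from world to camera coordinates, as OpenCV has them. Camera axes: x right, y down, z forward; pixel columns grow to the right and rows downward; lengths in m; the calibration is good to about 2 mm. A picture is of the moment at which its call begins: read the wrist's pose just before it. calibration takes no time and is no camera call; for the wrist camera it gives the pose at the moment of the call.
- robot.hand_in(): hands the job in; it is judged then, once.
The state is a dict: "t": time; "joint_positions": joint angles; "qd": joint speeds; "tau": joint torques, N m; "tool_pos": TCP position; "tool_rot": TCP orientation; "force": force on the tool from outside, world axes, zero at the start; "moment": the same for the moment, N m; "gripper_width": opening from 0.0 (shut) to 1.0 (fully open); "grip_force": force on a finger pad.
Only numpy, scipy, OpenCV 4.12 (cv2) and the standard library are available. Lean on these libraries where they do the work, as an engineer would, in place of code of your own. Each camera call takes 0.05 s, during which the arm holds its last target. There are 200 camera calls.

### The job

Hang the larger of the two steel check plates by its eye on the post of the rotary index stage, lying flat on the seat with its finger tab on the side away from the knob, and let go of it. Then turn the black knob clockwise (seen from above), feeling the clicks, to the third stop and not beyond, and finish while still gripping the knob there, so that it cannot slip while the reading is taken. Leave the smaller plate and the other things on the bench where they are.

Things in the scene. Friction and masses are not known exactly. Their poses are not given: they have to be found in the camera images.
- plate: The larger check plate, to be hung: flat bare-steel plate 84 x 54 x 8 mm (x, y, z), 0.2 to 0.45 kg, lying flat on the bench. Origin: centre of its underside; x along its length, z up. A round eye, 17 mm across, goes through it at x = -24 mm. An upright finger tab to grip it by stands on it at x = +6 mm: 30 mm long (x), 10 mm thick (y), its top 48 mm above the underside.
- plate_eye (a point): Centre of the larger plate's eye, on its underside.
- plate_tab (a point): Middle of the larger plate's finger tab, 32 mm above its underside: a good height for the TCP to grip it, fingers closing along the plate's y.
- small_plate: The smaller check plate, to be left alone: same steel and shape, 64 x 36 x 8 mm, eye only 9 mm across, the same finger tab at x = +6 mm, top at 48 mm. Origin: centre of its underside. It may lie on either side of the larger one.
- stage: The fixed rotary index stage: white round foot 260 mm across and 8 mm high, with a round aluminium housing 132 mm across, top at 24 mm, in its middle. Origin: centre of the underside, on the turning axis (vertical). A steel arm turns on the housing; at stop 0 it points along the stage's +y. Six black marks on the housing's rim, 24 degrees apart, show stops 0 to 5.
- post_foot (a point): Foot of the post on the end of the arm, 85 mm from the turning axis: centre of the top of the round seat (80 mm across, 34 mm above the bench) on which the plate lies when hung. The upright post is 11 mm in diameter and 36 mm tall (tip 70 mm above the bench, tapered over the last 6 mm).
- knob: The black knob, in one piece with the steel arm and post that it turns. Origin: on the turning axis at bench height. Its grip bar runs along the knob's own y axis (towards the post): 44 mm long, 14 mm wide (x), from 44 to 78 mm above the bench.
- knob_grip (a point): Centre of the knob's grip bar, on the turning axis, 62 mm above the bench: the height for the TCP to grip it from above, fingers closing along the knob's x.
- index (a joint): Angle of knob and arm, rad: 0 at the start (stop 0), growing clockwise from above. Detents every 24 degrees: stop 1 at 0.419, stop 2 at 0.838, stop 3 at 1.257; stops 4 and 5 follow, with end stops just below 0 and past stop 5. Each click takes 0.15 to 0.2 Nm: it resists up to halfway between stops, then pulls ahead by as much until it sits in the next stop, where it stays if let go.
- discs: Bystander: stack of brown board discs, 104 mm across, 32 mm high. Origin: centre of the underside.
- jar: Bystander: lidded sample jar, 60 mm across, 85 mm high. Origin: centre of the underside.
- mouse: Bystander: black computer mouse, 100 x 60 x 30 mm. Origin: centre of the underside.
Not all that is in view belongs to the job. Leave any pink, purple or turquoise look-alike of the plate alone.

How it is judged:
On the way:
1. the larger plate hangs on the post, flat on the seat, tab away from the knob, let go, with the knob still at stop 0 (horizontal distance between plate_eye and post_foot below 0.006 m and z of plate_eye in the frame of post_foot between -0.005 and 0.005 m and angle between plate's own z axis and vertical below 0.1 rad and horizontal distance between plate_tab and knob_grip above 0.103 m and contact force between the fingers and plate below 0.3 N and value of joint index between -0.2 and 0.2 rad), for 0.3 s.
At the end, for the whole second after the job is handed in: Knob at rest at the third stop (within 0.12 rad), gripped by the fingers (over 3 N, TCP within 35 mm of its grip point). Larger plate flat on the seat (5 mm, 0.1 rad), its eye within 6 mm of the post's axis, tab outward (over 103 mm from the turning axis), not touched by the fingers (horizontal distance between plate_eye and post_foot below 0.006 m and z of plate_eye in the frame of post_foot between -0.005 and 0.005 m and angle between plate's own z axis and vertical below 0.1 rad and horizontal distance between plate_tab and knob_grip above 0.103 m and contact force between the fingers and plate below 0.3 N and value of joint index between 1.137 and 1.377 rad and velocity of joint index between -0.1 and 0.1 rad/s and contact force between the fingers and knob above 3 N and distance between the grasp point and knob_grip below 0.035 m and linear speed of plate below 0.02 m/s); the arm keeps its last pose, push and grip.
It fails at once if the knob is turned beyond the third stop (more than halfway to the fourth) (value of joint index above 1.47 rad).
It fails at once if the smaller plate is moved (over 25 mm) or tipped (distance of small_plate from where it was at the start of the episode above 0.025 m or angle between small_plate's own z axis and vertical above 0.4 rad).
It fails at once if the stack of discs is moved (over 25 mm) or tipped (distance of discs from where it was at the start of the episode above 0.025 m or angle between discs's own z axis and vertical above 0.4 rad).
It fails at once if the jar is moved (over 25 mm) or tipped (distance of jar from where it was at the start of the episode above 0.025 m or angle between jar's own z axis and vertical above 0.4 rad).
It fails at once if the mouse is moved (over 25 mm) or tipped (distance of mouse from where it was at the start of the episode above 0.025 m or angle between mouse's own z axis and vertical above 0.4 rad).
It also fails if it takes over 64 s, if anything falls off the work surface, if the arm or the gripper's body presses on something with over 40 N, if the wrist force passes 120 N, or if a joint passes its speed limit or range.

## Working session

There is one attempt and no reset: what is moved stays moved. The work goes in short steps, Python scripts to look and compute and a shell command to move; the robot and the scene stay as the last step left them, time stands still between calls to the robot, and variables do not carry over. Pictures are saved under pics/ and viewed, at most 10 in all, crops included, and the job is handed in when it is done.

```bash
mkdir -p pics
cat > h.py <<'E'
import numpy as np,cv2
from cell import telemetry,snapshot,calibration,robot
def ray(name,u,v,z,c=None):
    c=c or calibration(name)
    K=np.array(c["camera_matrix"],float);R,_=cv2.Rodrigues(np.array(c["rvec"],float));t=np.array(c["tvec"],float).ravel()
    d=R.T@np.linalg.inv(K)@np.array([u,v,1.]);o=-R.T@t
    return o+d*(z-o[2])/d[2]
def proj(name,P,c=None):
    c=c or calibration(name)
    return cv2.projectPoints(np.array(P,float).reshape(-1,1,3),np.array(c["rvec"],float),np.array(c["tvec"],float),np.array(c["camera_matrix"],float),None)[0].reshape(-1,2)
E
python3 - <<'E'
from h import *
o=telemetry.get_obs();print(o)
for n in("top","side"):
    cv2.imwrite(f"pics/{n}0.png",snapshot(n))
    c=calibration(n);R=cv2.Rodrigues(np.array(c["rvec"],float))[0];print(n,-R.T@np.array(c["tvec"]).ravel(),c["camera_matrix"])
E
```

```text
{'t': 0.0, 'joint_positions': array([ 1.15502224e+00,  8.74808101e-02,  1.75132792e-01,  1.65981813e+00,
       -3.77414272e-06,  1.57078389e+00]), 'qd': array([-0.00039481,  0.00058982,  0.00159452, -0.00108344, -0.00016451,
        0.00058022]), 'tau': array([-2.00036018e-03, -5.20387530e+01,  4.64803183e+01,  1.61991088e-02,
        1.48387363e-05,  1.43624845e-05]), 'tool_pos': array([0.22205992, 0.50294923, 0.24927098]), 'tool_rot': array([-3.14022283e+00,  3.75710700e-06,  2.72583101e+00]), 'force': array([-0.03649892, -0.24504697,  0.11700569]), 'moment': array([ 0.02060981, -0.02914426,  0.00265725]), 'grip_force': 0.0, 'gripper_width': 1.0013792456744672}
top [ 0.33072837 -0.0640491   1.18019394] [[459.80883705   0.         283.20289513]
 [  0.         459.80883705 203.64392894]
 [  0.           0.           1.        ]]
side [ 0.17984545 -1.06609465  0.69483458] [[466.43395575   0.         288.75382005]
 [  0.         466.43395575 216.85837958]
 [  0.           0.           1.        ]]
```

View pics/top0.png

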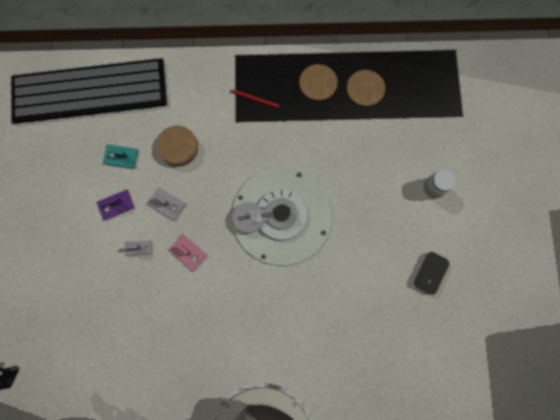

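View pics/side0.png

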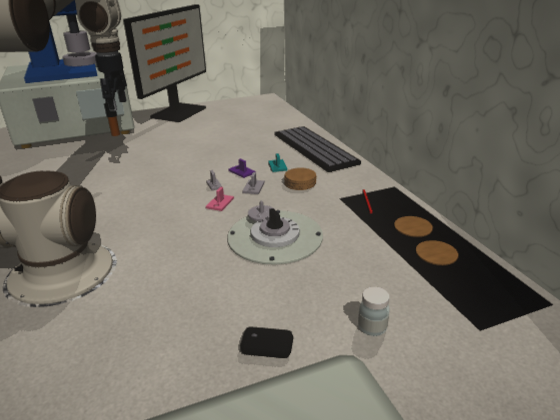

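The top picture shows two grey plates: one at about (166,204), which looks larger, and one at (137,248), which looks smaller. The pink (188,252), purple (115,205) and turquoise (121,156) plates are look-alikes to leave alone. The stage is at (282,214), and its arm points left to the post at about (246,217). I'll confirm in an enlarged crop.

Run:
```python
from h import *
im=cv2.imread("pics/top0.png")[175:275,110:310]
cv2.imwrite("pics/c1.png",cv2.resize(im,None,fx=4,fy=4,interpolation=cv2.INTER_CUBIC))
for u,v,z in((166,204,.008),(137,248,.008),(282,214,.07),(246,217,.034),(177,145,.03)): print(u,v,ray("top",u,v,z).round(4))
print(proj("wrist",[[.35,.2,0]]))
```

```text
166 204 [0.5742 0.2391 0.008 ]
137 248 [0.4613 0.3102 0.008 ]
282 214 [ 0.5291 -0.0622  0.07  ]
246 217 [0.5301 0.029  0.034 ]
177 145 [0.7268 0.2086 0.03  ]
[[121.46199095 343.64162172]]
```

View pics/c1.png

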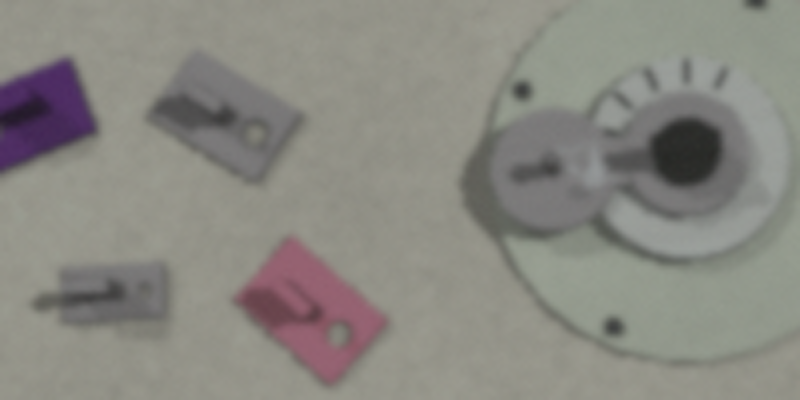

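In the crop, the larger grey plate is at crop (225,117), with its eye at (256,134), about 17 mm across. The plate at crop (115,292) is smaller with a tiny eye, so it is the one to leave. The target is therefore the plate at top pixel (166,204). The seat is at crop (549,171) and the knob at (687,152). Next I'll go above the plate and look with the wrist camera.

```bash
cat >> h.py <<'E'
from scipy.spatial.transform import Rotation as Ro
def state():
    o=telemetry.get_obs();return np.array(o["tool_pos"]),Ro.from_euler("xyz",o["tool_rot"]).as_matrix(),o
def plan(pos,yaw,n=None,step=.037,down=True):
    "rows (cm, rad) to bring TCP to pos, tool down with given yaw (nearest half turn not applied)"
    p,R,o=state();T=Ro.from_euler("xyz",[np.pi,0,yaw]).as_matrix()
    rv=Ro.from_matrix(R.T@T).as_rotvec();d=np.array(pos)-p
    n=n or int(max(1,np.ceil(np.linalg.norm(d)/step),np.ceil(np.abs(rv).max()/.12)))
    A=R.copy()
    for i in range(n):
        print(np.round(np.r_[A.T@d/n*100,rv/n],3).tolist());A=A@Ro.from_rotvec(rv/n).as_matrix()
E
python3 - <<'E'
from h import *
p,R,o=state();c=calibration("wrist");Rc=cv2.Rodrigues(np.array(c["rvec"],float))[0];cp=-Rc.T@np.array(c["tvec"]).ravel()
print("cam in tool",(R.T@(cp-p)).round(4),"axis in tool",(R.T@Rc[2]).round(3),"camx in tool",(R.T@Rc[0]).round(3),c["camera_matrix"])
f=lambda a,b,z:ray("top",110+(a+.5)/4-.5,175+(b+.5)/4-.5,z).round(4)
for n,a,b,z in(("c1",198,50,.008),("c2",303,118,.008),("c3",260,185,.008),("c4",147,118,.008),("eye",256,134,.008),("seat",549,171,.034),("knob",687,152,.07)):print(n,f(a,b,z))
plan([.56,.235,.25],1.0)
E
```

```text
cam in tool [ 0.0712  0.0003 -0.1244] axis in tool [-0.28  0.    0.96] camx in tool [-0.001  1.    -0.001] [[301.61814231   0.         273.96256431]
 [  0.         301.61814231 212.5313703 ]
 [  0.           0.           1.        ]]
c1 [0.6198 0.2583 0.008 ]
c2 [0.5726 0.1886 0.008 ]
c3 [0.5291 0.2156 0.008 ]
c4 [0.5751 0.2902 0.008 ]
eye [0.5627 0.219  0.008 ]
seat [0.5291 0.0268 0.034 ]
knob [ 0.5325 -0.0608  0.07  ]
[-2.782, -0.724, -0.003, -0.0, 0.0, 0.115]
[-2.847, -0.4, -0.004, -0.0, 0.0, 0.115]
[-2.874, -0.071, -0.004, -0.0, 0.0, 0.115]
[-2.863, 0.26, -0.004, -0.0, 0.0, 0.115]
[-2.815, 0.587, -0.004, -0.0, 0.0, 0.115]
[-2.729, 0.906, -0.004, -0.0, 0.0, 0.115]
[-2.607, 1.213, -0.004, -0.0, 0.0, 0.115]
[-2.45, 1.505, -0.005, -0.0, 0.0, 0.115]
[-2.261, 1.776, -0.005, -0.0, 0.0, 0.115]
[-2.042, 2.024, -0.005, -0.0, 0.0, 0.115]
[-1.797, 2.245, -0.005, -0.0, 0.0, 0.115]
[-1.527, 2.436, -0.005, -0.0, 0.0, 0.115]
[-1.237, 2.595, -0.005, -0.0, 0.0, 0.115]
[-0.931, 2.72, -0.004, -0.0, 0.0, 0.115]
[-0.613, 2.809, -0.004, -0.0, 0.0, 0.115]
```

```bash
python3 -m creep '-2.78 -0.72 0 0 0 0.115; -2.85 -0.4 0 0 0 0.115; -2.87 -0.07 0 0 0 0.115; -2.86 0.26 0 0 0 0.115; -2.82 0.59 0 0 0 0.115' 1
python3 -m creep '-2.73 0.91 0 0 0 0.115; -2.61 1.21 0 0 0 0.115; -2.45 1.5 0 0 0 0.115; -2.26 1.78 0 0 0 0.115; -2.04 2.02 0 0 0 0.115'
python3 -m creep '-1.8 2.25 0 0 0 0.115; -1.53 2.44 0 0 0 0.115; -1.24 2.6 0 0 0 0.115; -0.93 2.72 0 0 0 0.115; -0.61 2.81 0 0 0 0.115'
python3 -m creep '0 0 0 0 0 0; 0 0 0 0 0 0; 0 0 0 0 0 0; 0 0 0 0 0 0; 0 0 0 0 0 0'
python3 - <<'E'
from h import *
import pickle
p,R,o=state();c=calibration("wrist");im=snapshot("wrist");cv2.imwrite("pics/w1.png",im);pickle.dump(c,open("w1.pkl","wb"))
print(o["joint_positions"].round(3))
E
```

```text
t: 0.52
tool_pos: [0.3356, 0.4129, 0.2497]
tool_rot: [-3.141, 0.0, 2.145]
force: [0.2, 0.0, -0.3]
gripper_width: 1.0
grip_force: 0.0
t: 0.93
tool_pos: [0.4484, 0.3235, 0.2496]
tool_rot: [-3.141, 0.0, 1.57]
force: [-0.3, -0.0, 0.1]
gripper_width: 1.0
grip_force: 0.0
t: 1.35
tool_pos: [0.5612, 0.2341, 0.2496]
tool_rot: [-3.141, 0.001, 0.995]
force: [0.9, 0.4, -0.0]
gripper_width: 1.002
grip_force: 0.0
t: 1.77
tool_pos: [0.5596, 0.236, 0.2502]
tool_rot: [3.142, -0.0, 1.003]
force: [0.9, 0.3, 0.5]
gripper_width: 0.999
grip_force: 0.0
[0.399 0.229 0.337 1.678 0.    2.538]
```

View pics/w1.png

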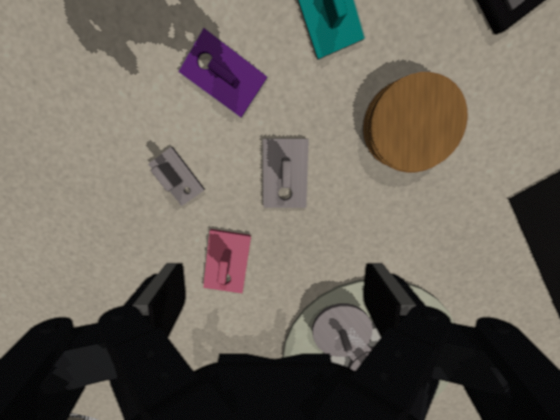

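The wrist picture shows the larger plate at about (285,172), with its eye at (284,192), upright in the image. The small plate is at (176,176), and the discs are at (417,122). The seat is at (345,330), partly hidden by the gripper. I'll enlarge the plate.

Run:
```python
from h import *
im=cv2.imread("pics/w1.png");a=cv2.resize(im[127:217,250:320],None,fx=6,fy=6,interpolation=cv2.INTER_CUBIC)
cv2.imwrite("pics/w1c.png",a)
```

```text
(no output)
```

View pics/w1c.png

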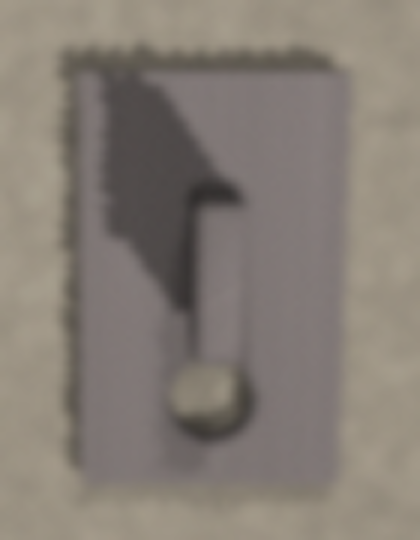

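Run:
```python
from h import *
import pickle
c=pickle.load(open("w1.pkl","rb"))
f=lambda a,b,z:ray("wrist",250+(a+.5)/6-.5,127+(b+.5)/6-.5,z,c)
P={n:f(a,b,z) for n,a,b,z in(("TL",75,72,.008),("TR",345,70,.008),("BR",335,485,.008),("BL",82,485,.008),("eye",210,399,.008),("tabfar",222,205,.048),("tabnear",222,352,.048))}
for n in P:print(n,P[n].round(4))
d=lambda a,b:(np.linalg.norm(P[a]-P[b])*1000).round(1)
print(d("TL","TR"),d("BL","BR"),d("TL","BL"),d("TR","BR"))
v=(P["TL"]+P["TR"]-P["BL"]-P["BR"])/2;print("yaw L",np.arctan2(v[1],v[0]));w=P["TL"]-P["TR"]+P["BL"]-P["BR"];print("yaw W",np.arctan2(-w[0],w[1]))
print("ctr",(P["TL"]+P["TR"]+P["BL"]+P["BR"])/4)
top=(P["TL"]+P["TR"])/2;u=v/np.linalg.norm(v);print("ctr from top edge",top-.042*u,"ctr from eye",P["eye"]+.024*u)
```

```text
TL [0.5775 0.2907 0.008 ]
TR [0.6225 0.2624 0.008 ]
BR [0.5773 0.1908 0.008 ]
BL [0.5325 0.2194 0.008 ]
eye [0.565  0.2206 0.008 ]
tabfar [0.5892 0.2578 0.048 ]
tabnear [0.5751 0.2351 0.048 ]
53.2 53.1 84.3 84.7
yaw L 1.0080075700063793
yaw W 1.0056007419007649
ctr [0.57744344 0.24083308 0.008     ]
ctr from top edge [0.57757533 0.24104216 0.008     ] ctr from eye [0.57776861 0.24088162 0.008     ]
```

Run:
```python
from h import *
plan([.581,.246,.034],1.007,n=10)
```

```text
[0.198, 0.126, 2.163, 0.0, -0.0, -0.0]
[0.198, 0.126, 2.163, 0.0, -0.0, -0.0]
[0.198, 0.126, 2.163, 0.0, -0.0, -0.0]
[0.198, 0.126, 2.163, 0.0, -0.0, -0.0]
[0.198, 0.126, 2.163, 0.0, -0.0, -0.0]
[0.198, 0.126, 2.163, 0.0, -0.0, -0.0]
[0.198, 0.126, 2.163, 0.0, -0.0, -0.0]
[0.198, 0.126, 2.163, 0.0, -0.0, -0.0]
[0.198, 0.126, 2.163, 0.0, -0.0, -0.0]
[0.198, 0.127, 2.163, 0.0, -0.0, -0.0]
```

```bash
python3 -m creep '0.4 0.25 2.8 0 0 0; 0.4 0.25 2.8 0 0 0; 0.4 0.25 2.8 0 0 0; 0.4 0.25 2.8 0 0 0; 0.38 0.26 2.8 0 0 0' 0.6
python3 -m creep '0 0 2 0 0 0; 0 0 2 0 0 0; 0 0 1.5 0 0 0; 0 0 1.2 0 0 0; 0 0 0.9 0 0 0'
python3 -m creep '0 0 0 0 0 0; 0 0 0 0 0 0; 0 0 0 0 0 0; 0 0 0 0 0 0; 0 0 0 0 0 0' 0 60
python3 -m creep '0 0 0 0 0 0; 0 0 0 0 0 0; 0 0 0 0 0 0; 0 0 0 0 0 0; 0 0 0 0 0 0'
```

```text
t: 2.23
tool_pos: [0.5813, 0.2458, 0.109]
tool_rot: [3.141, -0.001, 1.002]
force: [-0.1, -0.7, -0.6]
gripper_width: 0.598
grip_force: 0.0
t: 2.65
tool_pos: [0.581, 0.2455, 0.0329]
tool_rot: [-3.141, 0.001, 1.002]
force: [-0.6, -0.5, -1.1]
gripper_width: 0.6
grip_force: 0.0
t: 3.07
tool_pos: [0.5822, 0.2455, 0.0354]
tool_rot: [3.141, -0.002, 1.001]
force: [-1.3, 0.8, 5.2]
gripper_width: 0.105
grip_force: 59.4
t: 3.48
tool_pos: [0.5822, 0.2455, 0.0354]
tool_rot: [3.141, -0.002, 1.001]
force: [-1.6, 0.4, 5.8]
gripper_width: 0.108
grip_force: 59.6
```

```bash
python3 -m creep '0 0 -1 0 0 0; 0 0 -2 0 0 0; 0 0 -2.5 0 0 0; 0 0 -2.5 0 0 0; 0 0 -2 0 0 0'
python3 - <<'E'
from h import *
plan([.53,.245,.30],1.61,n=10)
E
```

```text
t: 3.9
tool_pos: [0.5816, 0.245, 0.136]
tool_rot: [3.141, -0.0, 1.001]
force: [0.6, -0.6, -4.1]
gripper_width: 0.11
grip_force: 58.7
[-0.278, -0.434, -1.64, 0.0, -0.0, -0.061]
[-0.251, -0.45, -1.64, 0.0, -0.0, -0.061]
[-0.223, -0.465, -1.64, 0.0, -0.0, -0.061]
[-0.195, -0.477, -1.64, 0.0, -0.0, -0.061]
[-0.165, -0.488, -1.64, 0.0, -0.0, -0.061]
[-0.135, -0.498, -1.64, 0.0, -0.0, -0.061]
[-0.105, -0.505, -1.64, 0.0, -0.0, -0.061]
[-0.074, -0.511, -1.64, 0.0, -0.0, -0.061]
[-0.043, -0.514, -1.64, 0.0, -0.0, -0.061]
[-0.011, -0.516, -1.64, 0.0, -0.0, -0.061]
```

```bash
python3 -m creep '-0.28 -0.43 -1.64 0 0 -0.061; -0.25 -0.45 -1.64 0 0 -0.061; -0.22 -0.46 -1.64 0 0 -0.061; -0.2 -0.48 -1.64 0 0 -0.061; -0.16 -0.49 -1.64 0 0 -0.061'
python3 -m creep '-0.14 -0.5 -1.64 0 0 -0.061; -0.1 -0.5 -1.64 0 0 -0.061; -0.07 -0.51 -1.64 0 0 -0.061; -0.04 -0.51 -1.64 0 0 -0.061; -0.01 -0.52 -1.64 0 0 -0.061'
python3 -m creep '0 0 0 0 0 0; 0 0 0 0 0 0; 0 0 0 0 0 0; 0 0 0 0 0 0; 0 0 0 0 0 0'
python3 - <<'E'
from h import *
import pickle
p,R,o=state();c=calibration("wrist");im=snapshot("wrist");cv2.imwrite("pics/w2.png",im);pickle.dump(c,open("w2.pkl","wb"))
print(o["joint_positions"].round(3),R.T.round(3))
print(proj("wrist",[[.529,.027,.034],[.5325,-.061,.062]],c))
a=cv2.resize(im[0:150,174:374],None,fx=4,fy=4,interpolation=cv2.INTER_CUBIC);cv2.imwrite("pics/w2c.png",a)
E
```

```text
t: 4.32
tool_pos: [0.5554, 0.2449, 0.2169]
tool_rot: [-3.141, 0.001, 1.309]
force: [-0.2, 0.1, -3.9]
gripper_width: 0.107
grip_force: 58.7
t: 4.73
tool_pos: [0.5296, 0.2449, 0.2989]
tool_rot: [-3.141, 0.0, 1.614]
force: [0.4, 0.6, -3.6]
gripper_width: 0.111
grip_force: 58.7
t: 5.15
tool_pos: [0.5301, 0.245, 0.2966]
tool_rot: [-3.14, 0.001, 1.61]
force: [-0.4, 0.2, -5.1]
gripper_width: 0.105
grip_force: 58.8
[ 0.433  0.198  0.392  1.767 -0.     1.965] [[-0.039  0.999 -0.001]
 [ 0.999  0.039 -0.002]
 [-0.002 -0.001 -1.   ]]
[[268.09725427 325.34307136]
 [268.12677668 387.74325358]]
```

View pics/w2c.png

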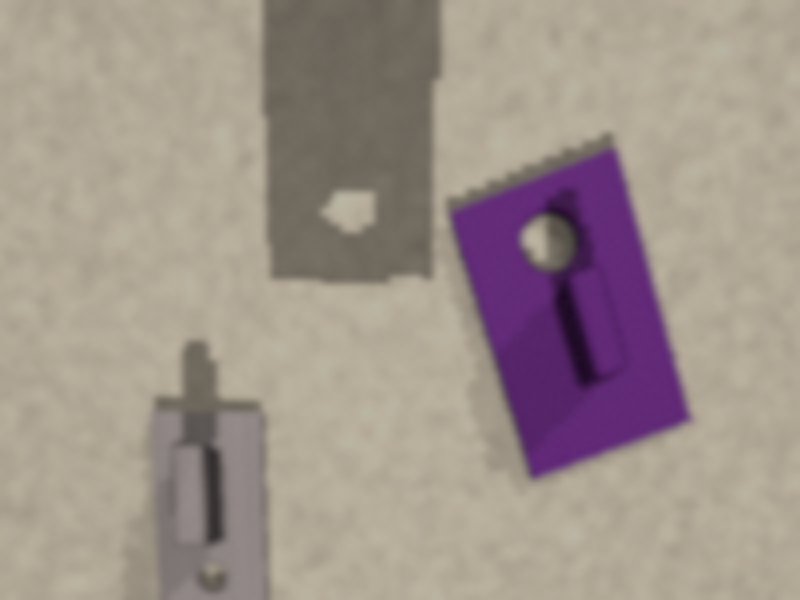

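I had the wrist camera's direction reversed. Image up is the tool's +x, so this crop shows only the small plate at (210,480) and the purple look-alike, not the stage. I'll move to the far side of the knob, where the camera looks at it and the post.

```bash
python3 -m creep '-4 0 0 0 0 0; -4 0 0 0 0 0; -4 0 0 0 0 0; -4 0 0 0 0 0; -4 0 0 0 0 0'
python3 -m creep '-4 0.2 0 0 0 0; -4 0.2 0 0 0 0; -4 0.2 0 0 0 0; -4 0.4 0 0 0 0; -4 0.5 0 0 0 0'
python3 -m creep '0 0 0 0 0 0; 0 0 0 0 0 0; 0 0 0 0 0 0; 0 0 0 0 0 0; 0 0 0 0 0 0'
python3 - <<'E'
from h import *
import pickle
p,R,o=state();c=calibration("wrist");im=snapshot("wrist");cv2.imwrite("pics/w3.png",im);pickle.dump(c,open("w3.pkl","wb"))
q=proj("wrist",[[.529,.027,.034],[.5325,-.061,.062]],c);print(q)
a=cv2.resize(im[0:150,174:374],None,fx=4,fy=4,interpolation=cv2.INTER_CUBIC);cv2.imwrite("pics/w3c.png",a)
E
```

```text
t: 5.62
tool_pos: [0.5378, 0.0436, 0.2975]
tool_rot: [-3.141, 0.0, 1.611]
force: [1.3, 0.1, -4.2]
gripper_width: 0.113
grip_force: 59.2
t: 6.03
tool_pos: [0.5607, -0.156, 0.2978]
tool_rot: [-3.141, -0.0, 1.61]
force: [0.4, -0.3, -3.8]
gripper_width: 0.111
grip_force: 59.2
t: 6.45
tool_pos: [0.5611, -0.1528, 0.2982]
tool_rot: [3.141, -0.0, 1.612]
force: [-0.2, 0.1, -3.7]
gripper_width: 0.108
grip_force: 59.5
[[252.12118196  24.32077152]
 [251.90959017 104.99519667]]
```

View pics/w3c.png

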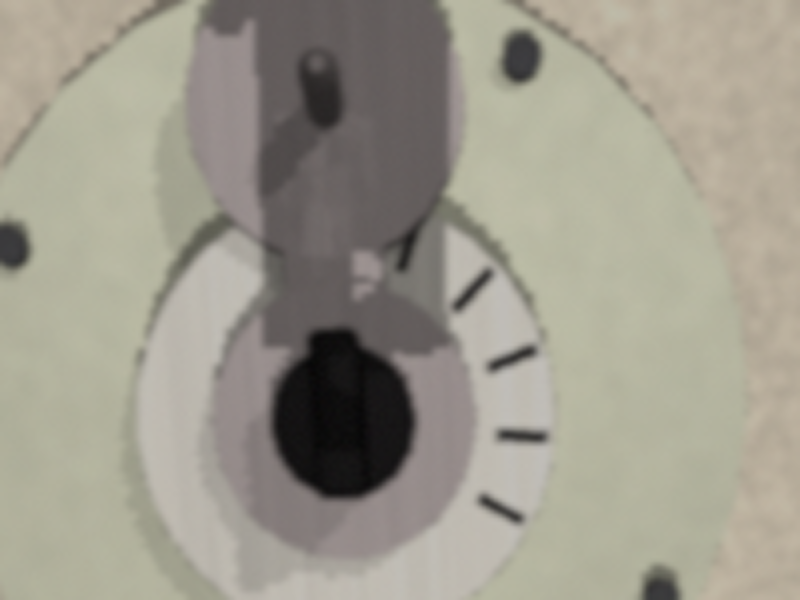

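The crop shows the post with its tip at (317,62) and foot at about (325,110). The seat circle is centred at about (325,114), and the black knob hub at (342,421). The marks are at right, running clockwise from the arm.

Run:
```python
from h import *
import pickle
from scipy.optimize import least_squares
c=pickle.load(open("w3.pkl","rb"))
g=lambda a,b:(174+(a+.5)/4-.5,(b+.5)/4-.5)
f=lambda a,b,z:ray("wrist",*g(a,b),z,c)
for n,a,b,z in(("tip",317,62,.070),("foot",325,110,.034),("seatC",325,114,.034),("hub",342,421,.044),("hub",342,421,.034)):print(n,f(a,b,z).round(4))
S=[f(a,b,.034) for a,b in((187,115),(464,100),(210,190),(325,252),(280,243),(445,190))]
H=[f(a,b,.024) for a,b in((138,420),(552,420),(165,300),(530,300))]
F=[f(a,b,.008) for a,b in((742,400),(650,120),(540,10),(60,80),(130,25))]
for n,P,r in(("seat",S,.04),("hous",H,.066),("foot",F,.13)):
    P=np.array(P)[:,:2];s=least_squares(lambda q:np.hypot(*(P-q).T)-r,P.mean(0));print(n,s.x.round(4),(s.fun*1e3).round(1))
s=least_squares(lambda q:np.r_[np.hypot(*(np.array(H)[:,:2]-q).T)-.066,np.hypot(*(np.array(F)[:,:2]-q).T)-.13],[.53,-.06]);print(s.x,(s.fun*1e3).round(1))
```

```text
tip [0.5323 0.0253 0.07  ]
foot [0.5322 0.0243 0.034 ]
seatC [0.5322 0.0233 0.034 ]
hub [ 0.5397 -0.0595  0.044 ]
hub [ 0.5392 -0.0589  0.034 ]
seat [0.5323 0.0269] [-0.3 -0.7  0.9 -0.7 -0.5  1.2]
hous [ 0.5402 -0.0596] [-1.  -2.  -0.5  0.7]
foot [ 0.5383 -0.0592] [-0.9 -0.7  1.7 -0.3 -0.9]
[ 0.53943495 -0.05929949] [-1.8 -1.2 -1.4  1.1 -2.  -1.4  1.3  0.5 -0.2]
```

Run:
```python
from h import *
plan([.5298,.0556,.14],1.655,n=10)
```

```text
[2.095, -0.227, 1.582, 0.0, -0.0, -0.004]
[2.096, -0.218, 1.582, 0.0, -0.0, -0.004]
[2.097, -0.209, 1.582, 0.0, -0.0, -0.004]
[2.098, -0.2, 1.582, 0.0, -0.0, -0.004]
[2.099, -0.191, 1.582, 0.0, -0.0, -0.004]
[2.099, -0.182, 1.582, 0.0, -0.0, -0.004]
[2.1, -0.173, 1.582, 0.0, -0.0, -0.004]
[2.101, -0.164, 1.582, 0.0, -0.0, -0.004]
[2.102, -0.155, 1.582, 0.0, -0.0, -0.004]
[2.102, -0.146, 1.582, 0.0, -0.0, -0.004]
```

```bash
python3 -m creep '3 -0.3 0.5 0 0 -0.005; 3 -0.3 0.5 0 0 -0.005; 3 -0.3 0.5 0 0 -0.005; 3 -0.3 0.5 0 0 -0.005; 3 -0.2 0.5 0 0 -0.005'
python3 -m creep '2 -0.2 1.6 0 0 -0.005; 2 -0.2 2.2 0 0 -0.005; 1 -0.1 3.2 0 0 -0.004; 1 0 3.2 0 0 -0.004; 0 0 3 0 0 0'
python3 -m creep '0 0 0 0 0 0; 0 0 0 0 0 0; 0 0 0 0 0 0; 0 0 0 0 0 0; 0 0 0 0 0 0'
python3 - <<'E'
from h import *
plan([.5298,.0556,.14],1.655,n=1)
cv2.imwrite("pics/s2.png",cv2.resize(snapshot("side")[150:270,190:350],None,fx=5,fy=5,interpolation=cv2.INTER_CUBIC))
E
```

```text
t: 6.92
tool_pos: [0.5389, -0.0026, 0.2731]
tool_rot: [3.141, 0.0, 1.637]
force: [1.0, -0.4, -3.0]
gripper_width: 0.106
grip_force: 59.7
t: 7.33
tool_pos: [0.5297, 0.0573, 0.1398]
tool_rot: [3.141, -0.001, 1.657]
force: [0.9, 0.2, -4.0]
gripper_width: 0.106
grip_force: 59.7
t: 7.75
tool_pos: [0.5315, 0.0547, 0.1433]
tool_rot: [3.138, -0.0, 1.653]
force: [-0.3, 0.4, -3.6]
gripper_width: 0.105
grip_force: 59.9
[0.107, -0.16, 0.326, 0.003, -0.0, -0.002]
```

View pics/s2.png

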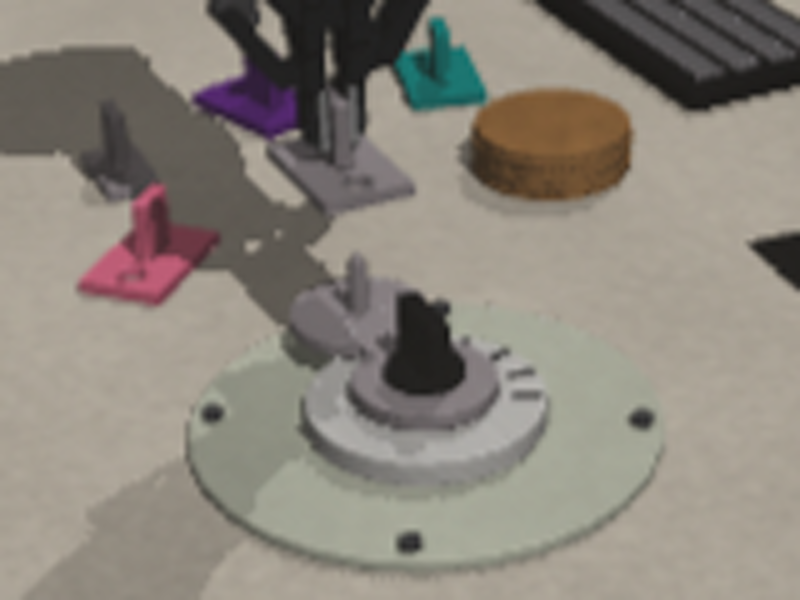

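The side crop shows the plate held level with its eye at (361,182). The post tip is below it at (357,259). I'll compare the two through the same camera.

Run:
```python
from h import *
g=lambda a,b:(190+(a+.5)/5-.5,150+(b+.5)/5-.5)
p,R,o=state();z=p[2]-.0354+.008
e=p+R@[-.0303,0,0];print("eye by tool",e[:2].round(4),"eye side",ray("side",*g(361,182),z).round(4),"tip side",ray("side",*g(357,259),.07).round(4),"foot side",ray("side",*g(357,312),.034).round(4))
print("pred post",proj("side",[[.5323,.0254,.07],[.5323,.0254,.034],[*e[:2],z]]).round(1),"meas",g(357,259),g(357,312),g(361,182))
```

```text
eye by tool [0.5338 0.0244] eye side [0.5373 0.0226 0.1154] tip side [0.5319 0.0196 0.07  ] foot side [0.5315 0.0233 0.034 ]
pred post [[260.5 200.5]
 [261.  211.6]
 [260.4 186. ]] meas (261.0, 201.4) (261.0, 212.0) (261.8, 186.0)
```

```bash
python3 -m creep '0.07 -0.25 1 0.003 0 0; 0 0 1 0 0 0; 0 0 0.6 0 0 0; 0 0 0 0 0 0; 0 0 0 0 0 0'
python3 - <<'E'
from h import *
p,R,o=state();print(p.round(4),o["force"].round(2),o["tool_rot"].round(3))
im=snapshot("side");
a=cv2.resize(im[170:220,230:295],None,fx=12,fy=12,interpolation=cv2.INTER_CUBIC)
cv2.imwrite("pics/s3.png",a)
e=p+R@[-.0303,0,0];print(e, ((proj("side",[[*e[:2],p[2]-.0274],[.5323,.0254,.07],[.5323,.0254,.055]])-[230,170]+.5)*12-.5).round(0))
E
```

```text
t: 8.22
tool_pos: [0.5274, 0.0551, 0.1141]
tool_rot: [-3.137, 0.0, 1.654]
force: [-0.6, -0.6, -4.1]
gripper_width: 0.102
grip_force: 59.9
[0.5274 0.0551 0.1141] [-0.56 -0.63 -4.1 ] [-3.137  0.     1.654]
[0.52986604 0.02494659 0.11412859] [[359. 310.]
 [371. 371.]
 [374. 427.]]
```

View pics/s3.png

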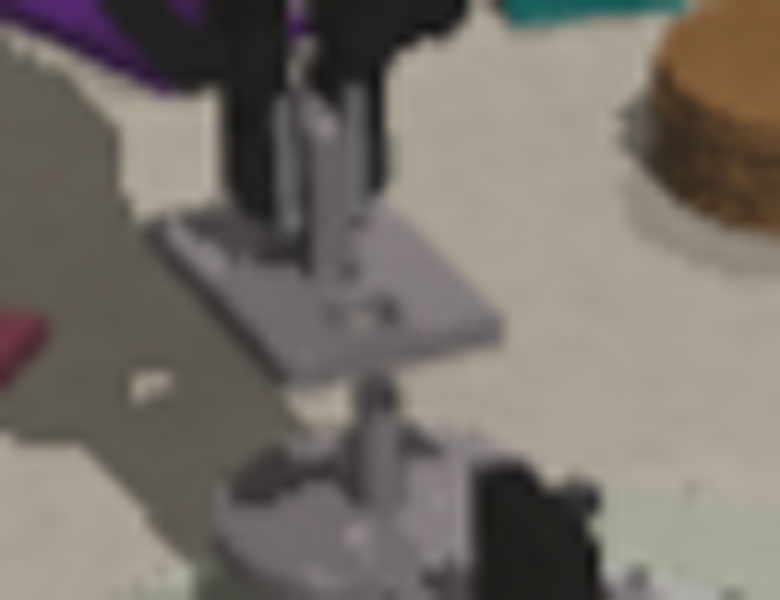

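The larger crop shows the eye at (363,312) and the post at about x=379. The side view matches my tool prediction to about 0.5 mm, so I need to shift about 2.7 mm in world +x.

```bash
python3 -m creep '0.03 0.26 0 0 0 0; 0 0 0 0 0 0; 0 0 0 0 0 0; 0 0 0 0 0 0; 0 0 0 0 0 0'
python3 -c "
from h import *
plan([.5300,.0556,.11],1.655,n=1)"
```

```text
t: 8.68
tool_pos: [0.5304, 0.0557, 0.1151]
tool_rot: [-3.139, 0.0, 1.654]
force: [0.7, -0.1, -4.4]
gripper_width: 0.106
grip_force: 60.0
[-0.011, -0.042, 0.511, -0.003, 0.0, -0.001]
```

```bash
python3 -m creep '0 -0.03 0.5 0 0 0; 0 0 0.4 0 0 0; 0 0 0.4 0 0 0; 0 0 0.3 0 0 0; 0 0 0 0 0 0'
```

```text
t: 9.1
tool_pos: [0.5295, 0.0557, 0.0979]
tool_rot: [-3.137, 0.0, 1.654]
force: [0.3, -0.2, -4.6]
gripper_width: 0.109
grip_force: 60.1
```

```bash
python3 -m creep '0 0 0.6 0 0 0; 0 0 0.5 0 0 0; 0 0 0.5 0 0 0; 0 0 0.4 0 0 0; 0 0 0.3 0 0 0'
```

```text
t: 9.52
tool_pos: [0.5297, 0.0557, 0.0752]
tool_rot: [-3.138, -0.0, 1.654]
force: [-0.1, -1.2, -4.4]
gripper_width: 0.105
grip_force: 60.2
```

```bash
python3 -m creep '0 0 0.2 0 0 0; 0 0 0.2 0 0 0; 0 0 0.1 0 0 0; 0 0 0 0 0 0; 0 0 0 0 0 0'
```

```text
t: 9.93
tool_pos: [0.53, 0.0557, 0.0711]
tool_rot: [-3.139, -0.0, 1.654]
force: [-0.0, -0.1, -3.8]
gripper_width: 0.106
grip_force: 60.2
```

```bash
python3 -m creep '0 0 0.1 0 0 0; 0 0 0.1 0 0 0; 0 0 0 0 0 0; 0 0 0 0 0 0; 0 0 0 0 0 0'
```

```text
t: 10.35
tool_pos: [0.5302, 0.0557, 0.0694]
tool_rot: [-3.139, -0.0, 1.654]
force: [-0.4, -0.2, -0.6]
gripper_width: 0.102
grip_force: 60.6
```

```bash
python3 -m creep '0 0 0 0 0 0; 0 0 0 0 0 0; 0 0 0 0 0 0; 0 0 0 0 0 0; 0 0 0 0 0 0' 0.5
python3 -m creep '0 0 -0.5 0 0 0; 0 0 -1 0 0 0; 0 0 -2 0 0 0; 0 0 -3 0 0 0; 0 0 -3 0 0 0'
python3 -m creep '0 0 -3 0 0 0; 0 0 -2.5 0 0 0; 0 0 -2 0 0 0; 0 0 0 0 0 0; 0 0 0 0 0 0'
python3 - <<'E'
from h import *
import pickle
p,R,o=state();c=calibration("wrist");cv2.imwrite("pics/w4.png",snapshot("wrist"));pickle.dump(c,open("w4.pkl","wb"))
# knob: axis (.5394,-.0593)
plan([.5394,-.0593,.2],1.655,n=5)
im=cv2.resize(snapshot("side")[170:250,210:320],None,fx=6,fy=6,interpolation=cv2.INTER_CUBIC);cv2.imwrite("pics/s4.png",im)
E
```

```text
t: 10.77
tool_pos: [0.5299, 0.0557, 0.069]
tool_rot: [-3.139, -0.0, 1.654]
force: [-0.5, -0.6, 0.1]
gripper_width: 0.501
grip_force: 0.0
t: 11.18
tool_pos: [0.5297, 0.0557, 0.1655]
tool_rot: [-3.138, -0.0, 1.654]
force: [1.3, -0.7, 0.2]
gripper_width: 0.503
grip_force: 0.0
t: 11.6
tool_pos: [0.531, 0.0558, 0.2408]
tool_rot: [-3.142, -0.0, 1.654]
force: [-0.1, -0.1, -0.1]
gripper_width: 0.501
grip_force: 0.0
[-2.308, -0.013, 0.788, -0.0, -0.0, -0.0]
[-2.308, -0.014, 0.788, -0.0, -0.0, -0.0]
[-2.308, -0.014, 0.788, -0.0, -0.0, -0.0]
[-2.308, -0.015, 0.788, -0.0, -0.0, -0.0]
[-2.308, -0.016, 0.788, -0.0, -0.0, -0.0]
```

View pics/s4.png

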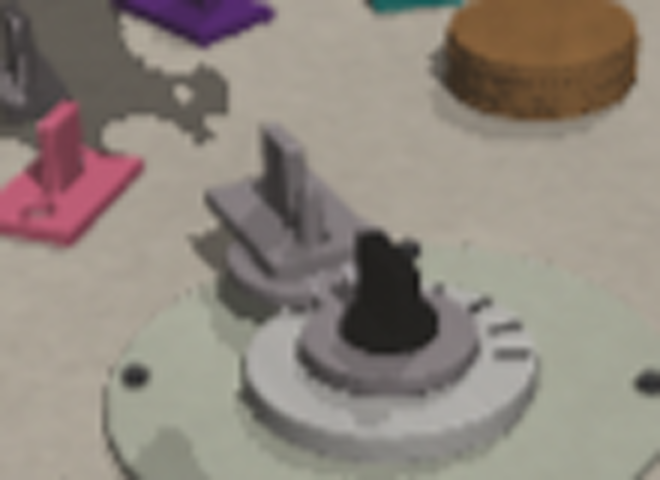

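The side crop shows the larger plate lying flat on the seat at (285,225), with the post through its eye. The tab is outward, away from the black knob at (390,290). Now the knob.

```bash
python3 -m creep '-2.3 -0.01 0.4 0 0 0; -2.3 -0.01 0.6 0 0 0; -2.3 -0.02 0.8 0 0 0; -2.3 -0.02 0.8 0 0 0; -2.34 -0.02 0.8 0 0 0'
python3 -m creep '0 0 1.5 0 0 0; 0 0 2.5 0 0 0; 0 0 2.5 0 0 0; 0 0 1 0 0 0; 0 0 0 0 0 0'
python3 -c "
from h import *
plan([.5394,-.0593,.066],1.655,n=3)"
```

```text
t: 12.12
tool_pos: [0.5385, -0.0603, 0.2033]
tool_rot: [-3.137, -0.0, 1.654]
force: [-0.3, -0.2, -0.0]
gripper_width: 0.496
grip_force: 0.0
t: 12.53
tool_pos: [0.537, -0.0592, 0.1266]
tool_rot: [-3.133, -0.001, 1.654]
force: [-1.1, -0.8, -0.2]
gripper_width: 0.497
grip_force: 0.0
[-0.013, 0.097, 2.018, -0.003, -0.0, -0.0]
[-0.012, 0.091, 2.018, -0.003, -0.0, -0.0]
[-0.011, 0.085, 2.018, -0.003, -0.0, -0.0]
```

```bash
python3 -m creep '0 0 2 0 0 0; 0 0 2 0 0 0; 0 0 1 0 0 0; 0 0 0.7 0 0 0; 0 0 0 0 0 0'
python3 -m creep '0 0 0 0 0 0; 0 0 0 0 0 0; 0 0 0 0 0 0; 0 0 0 0 0 0; 0 0 0 0 0 0'
python3 -c "
from h import *
plan([.5394,-.0593,.066],1.655,n=1)"
```

```text
t: 12.95
tool_pos: [0.5383, -0.0592, 0.0724]
tool_rot: [-3.137, -0.0, 1.654]
force: [0.6, 0.1, -0.6]
gripper_width: 0.502
grip_force: 0.0
t: 13.37
tool_pos: [0.539, -0.0594, 0.0735]
tool_rot: [-3.139, 0.0, 1.654]
force: [-0.6, -0.3, -0.5]
gripper_width: 0.499
grip_force: 0.0
[0.008, 0.044, 0.753, -0.002, 0.0, -0.001]
```

```bash
python3 -m creep '0 0.04 0.4 0 0 0; 0 0 0.35 0 0 0; 0 0 0 0 0 0; 0 0 0 0 0 0; 0 0 0 0 0 0'
python3 -m creep '0 0 0 0 0 0; 0 0 0 0 0 0; 0 0 0 0 0 0; 0 0 0 0 0 0; 0 0 0 0 0 0' 0 80
python3 -c "
from h import *
p,R,o=state();print(p.round(4),o['tool_rot'].round(4),o['force'].round(2),o['moment'].round(3))"
```

```text
t: 13.78
tool_pos: [0.539, -0.0594, 0.0653]
tool_rot: [-3.138, -0.0, 1.654]
force: [0.4, 0.5, 0.1]
gripper_width: 0.499
grip_force: 0.0
t: 14.2
tool_pos: [0.5398, -0.0593, 0.0659]
tool_rot: [-3.14, 0.0, 1.654]
force: [4.1, 0.8, 0.4]
gripper_width: 0.15
grip_force: 78.9
[ 0.5398 -0.0593  0.0659] [-3.1402e+00  1.0000e-04  1.6539e+00] [4.1  0.82 0.42] [ 0.133 -0.836 -0.002]
```

```bash
cat > r.py <<'E'
from h import *
p,R,o=state();print("turned",round(1.654-o['tool_rot'][2],4),p.round(4),o['force'].round(1),"mz",o['moment'][2].round(3))
E
python3 -m creep '0 0.05 0 0 0 0.04; 0 0 0 0 0 0.04; 0 0 0 0 0 0.04; 0 0 0 0 0 0.04; 0 0 0 0 0 0.04'; python3 r.py
python3 -m creep '0 0 0 0 0 0.05; 0 0 0 0 0 0.05; 0 0 0 0 0 0.05; 0 0 0 0 0 0.05; 0 0 0 0 0 0.02';python3 r.py
```

```text
t: 14.62
tool_pos: [0.54, -0.0593, 0.0658]
tool_rot: [-3.14, 0.001, 1.452]
force: [3.7, -0.2, 1.0]
gripper_width: 0.148
grip_force: 79.1
turned 0.202 [ 0.54   -0.0593  0.0658] [ 3.7 -0.2  1. ] mz 0.043
t: 15.03
tool_pos: [0.5403, -0.0593, 0.0659]
tool_rot: [-3.14, 0.001, 1.231]
force: [5.2, 0.5, 0.2]
gripper_width: 0.151
grip_force: 79.0
turned 0.4227 [ 0.5403 -0.0593  0.0659] [5.2 0.5 0.2] mz 0.03
```

```bash
python3 -m creep '0 0.03 0 0 0 0.04; 0 0 0 0 0 0.04; 0 0 0 0 0 0.03; 0 0 0 0 0 0; 0 0 0 0 0 0'; python3 r.py
python3 -m creep '0 0 0 0 0 0.04; 0 0 0 0 0 0.04; 0 0 0 0 0 0.04; 0 0 0 0 0 0.04; 0 0 0 0 0 0.04'; python3 r.py
python3 -m creep '0 0 0 0 0 0.04; 0 0 0 0 0 0.04; 0 0 0 0 0 0.03; 0 0 0 0 0 0; 0 0 0 0 0 0'; python3 r.py
```

```text
t: 15.45
tool_pos: [0.5404, -0.0594, 0.0658]
tool_rot: [-3.14, 0.001, 1.125]
force: [5.6, 0.8, 2.2]
gripper_width: 0.152
grip_force: 79.2
turned 0.5286 [ 0.5404 -0.0594  0.0658] [5.6 0.8 2.2] mz 0.126
t: 15.87
tool_pos: [0.5405, -0.0595, 0.0658]
tool_rot: [-3.141, 0.001, 0.923]
force: [6.3, -0.2, 0.8]
gripper_width: 0.152
grip_force: 79.1
turned 0.731 [ 0.5405 -0.0595  0.0658] [ 6.3 -0.2  0.8] mz -0.085
t: 16.28
tool_pos: [0.5406, -0.0595, 0.0658]
tool_rot: [-3.141, 0.001, 0.815]
force: [6.7, -1.7, 1.4]
gripper_width: 0.152
grip_force: 79.1
turned 0.8391 [ 0.5406 -0.0595  0.0658] [ 6.7 -1.7  1.4] mz -0.046
```

Clicks are felt: +0.13 Nm before the halfway point and −0.09 after it. The knob is now at stop 2, with one more stop to go.

```bash
python3 -m creep '0 0 0 0 0 0.04; 0 0 0 0 0 0.04; 0 0 0 0 0 0.03; 0 0 0 0 0 0; 0 0 0 0 0 0'; python3 r.py
python3 -m creep '0 0 0 0 0 0.04; 0 0 0 0 0 0.04; 0 0 0 0 0 0.04; 0 0 0 0 0 0.04; 0 0 0 0 0 0.04'; python3 r.py
python3 -m creep '0 0 0 0 0 0.04; 0 0 0 0 0 0.04; 0 0 0 0 0 0.03; 0 0 0 0 0 0; 0 0 0 0 0 0'; python3 r.py
```

```text
t: 16.7
tool_pos: [0.5407, -0.0596, 0.0658]
tool_rot: [-3.141, 0.001, 0.705]
force: [7.7, -2.0, 1.4]
gripper_width: 0.151
grip_force: 79.0
turned 0.949 [ 0.5407 -0.0596  0.0658] [ 7.7 -2.   1.4] mz 0.123
t: 17.12
tool_pos: [0.5409, -0.0598, 0.0659]
tool_rot: [3.141, 0.001, 0.503]
force: [8.8, -3.1, -0.2]
gripper_width: 0.147
grip_force: 78.9
turned 1.1512 [ 0.5409 -0.0598  0.0659] [ 8.8 -3.1 -0.2] mz -0.156
t: 17.53
tool_pos: [0.5409, -0.0599, 0.0659]
tool_rot: [3.141, 0.001, 0.395]
force: [8.8, -2.9, -1.2]
gripper_width: 0.152
grip_force: 78.9
turned 1.2594 [ 0.5409 -0.0599  0.0659] [ 8.8 -2.9 -1.2] mz -0.001
```

```bash
python3 -m creep '0 0 0 0 0 0; 0 0 0 0 0 0; 0 0 0 0 0 0; 0 0 0 0 0 0; 0 0 0 0 0 0'; python3 r.py; python3 -c "
from cell import robot
print(robot.hand_in())"
```

```text
t: 17.95
tool_pos: [0.5409, -0.0599, 0.0659]
tool_rot: [3.141, 0.001, 0.395]
force: [8.0, -3.2, -0.6]
gripper_width: 0.147
grip_force: 78.9
turned 1.2592 [ 0.5409 -0.0599  0.0659] [ 8.  -3.2 -0.6] mz 0.012
the job is handed in; nothing more can be done
None
```

I hung the larger plate on the post, flat with its tab outward, turned the knob clockwise to stop 3 (1.26 rad by the wrist angle) and handed in still gripping it at about 79 N; I saw no verdict, and did not look at the plate again after turning.

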